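Unship the utensil hook from its shelf track and pack it in the pan

ROBOT

A 6-joint arm with a two-finger parallel gripper is mounted at the origin on the work surface. World frame = base frame: x ahead of the robot, y to its left, z up, the work surface at z = 0. Lengths are in mm, angles in rad, forces in N, time in s.
With the tool pointing down it reaches from about 350 to 875 mm from the base axis. Payload 4.2 kg.
Tool frame: the origin (TCP) lies on the mounting face of the last link; the fingertips stand 173 mm ahead of it and the grasp point (between the pads) lies 155 mm ahead of it; z points along the fingers, y is the line along which they close (so a half turn about z gives the same grasp; the last joint's range is limited). The gripper opens to 85 mm and grips with 20 to 120 N. Pads are 22 mm wide; open, the fingers measure 114 mm over their backs; the gripper's body (76 mm by 85 mm) begins 54 mm behind the grasp point. The pads swing forward as they close: fully open they stand 13 mm farther back than shut.
Start: joints at [-0.879, 0.385, 0.008, 0, -1.194, -0.259], TCP at [262.146, -567.344, 404.712] pointing down, gripper open.
Joint ranges: [-3.14, 3.14], [-1.21, 2.06], [-1.07, 1.41], [-3.16, 2.05], [-2.99, -0.16], [-3.1, 3.1]. Speed limits (rad/s): [2.79, 2.79, 3.14, 3.14, 3.14, 3.14].

INTERFACE

Orientations are given as a unit quaternion [x, y, z, w].
In Python, from bench import arm gives the robot as it stands.
- The arm moves only by the tool carry_out, never from a script. Its argument "rows" is a list of rows, each a list of 7 numbers: the shift along the tool's x, y, z as a fraction of full scale, then the turn, a rotation vector about the tool's x, y, z as a fraction of full scale, then the opening, from -1 (shut) to 1 (fully open). A call has 1 to 12 rows; each row is the pose to reach, as a shift and turn from the pose commanded when the call began, along the tool's axes at that moment, turning the shorter way round; what a row does not reach only later rows make up. Full scale, the value 1, is 20 cm for a shift and pi rad for a turn. A row lasts 1/8 s, in which the tool goes at most 62.5 mm and 10.7 degrees, less where a joint would pass 70% of its speed; a pose out of reach is approached as far as the arm can. A call with a number of a shift or a turn outside -1 to 1 is refused whole. A call with a gripper value outside its range is refused whole. The fingers move at their own pace and stop on an object; the grip force is fixed at half the most. Time passes only in rows, so rows that repeat a pose let the fingers close. It gives the time, the measured TCP pose, the force, the opening and the grip force at its end, in the units of the state.
- arm.read_state(): the state, without advancing time (a new reading comes with each control period).
- arm.get_image(name): name is "scene" or "side" or "wrist"; returns (picture, depth): 480x640x3 uint8, red, green, blue; 480x640 float32, mm along the optical axis (not along the pixel's ray), 0 where there is no reading.
- arm.calibration(name): a dict with "mtx" (3x3 intrinsics, pixels), "cam_to_world" (4x4, takes a point from camera to world coordinates). Camera axes: x right, y up, looking along -z (the intrinsics and any distortion apply to the point x, -y, -z); pixel columns grow to the right and rows downward; lengths in mm; the calibration is good to about 2 mm. A picture is of the moment at which its call begins: read the wrist's pose just before it. calibration takes no time and is no camera call; for the wrist camera it gives the pose at the moment of the call.
- arm.job_done(): hands the job in; it is judged then, once.
The state is a dict: "clock": time; "joints": joint angles; "joint_vel": joint speeds; "joint_efforts": joint torques, N m; "position": TCP position; "ee_rot": TCP orientation; "contact_force": force on the tool from outside, world axes, zero at the start; "wrist_torque": the same for the moment, N m; "gripper_width": finger opening in mm; "grasp_force": force on a finger pad.
Only numpy, scipy, OpenCV 4.12 (cv2) and the standard library are available. Lean on these libraries where they do the work, as an engineer would, in place of code of your own. Each camera call takes 0.05 s, during which the arm holds its last target. There are 200 camera calls.

TASK

Two short steel T-tracks lie on the shelf; one carries the sliding hook, the other a plain paddle stop. Slide the hook along its track to the open end where the lips are cut away, lift it off there and stand it upright on the floor of the gray pan. Leave the stop in its track and the pan where it stands.

Things in the scene. Friction and masses are not known exactly. Their poses are not given: they have to be found in the camera images.
- hook: Sliding hook, 0.12 kg, in its track. Origin: centre of foot's underside; y along the track, z up. Steel foot 32 (x) x 34 (y) x 6 mm; neck 12 x 12 to z 22 mm; aluminium grip block 22 (x) x 24 (y) mm, z 22 to 62: grip its two y faces (jaws closing along the track). A hook arm 8 mm thick leaves the -x face at z 42, reaches x -56 and turns up to z 70. Its yaw is within a few degrees of its track's.
- hook_rail: Fixed galvanized T-track under the hook, 260 (y) x 46 (x) x 20 mm high. Origin: centre of underside; +y to its open end. Floor 4 mm thick, channel 38 mm wide, 12 high; slot between lips 18 mm. Lips end at y +45: beyond is the open bay, walls 16 mm high, no end wall. Foot is clear of the lips with the hook's origin at y +63 to +130; mid-bay y +88. -y end closed. Hook starts at y -95 to -15.
- pan: Round graphite-gray aluminium pan, 0.5 kg, loose, upright. Origin: centre of its underside, z up. Diameter 176 mm at the foot, 200 at the rim, 40 mm high, wall 3 mm; inner floor flat, at z 4 mm, about 165 mm across. A flat straight handle sticks out along +y to 225 mm from the origin at rim height.
- stop: Plain paddle stop in the other, identical track; leave it alone. Same foot, neck and grip block as the hook but no hook arm; an upright aluminium plate 70 mm wide (x), 5 mm thick, stands on the block's -y face, top at z 66 mm. Origin: centre of its foot's underside; y along its track, z up.
There are look-alikes about, which are no part of the job. What is shaped like the hook but purple is not meant.

How it is judged:
By the outcome, as a careful person would: the job done as asked, in the order asked, and still so for the second after the job is handed in, with the robot touching nothing.
It also fails if it takes over 48 s, if anything falls off the work surface, if the arm or the gripper's body presses on something with over 40 N, if the wrist force passes 120 N, or if a joint passes its speed limit or range.

## Working session

There is one attempt and no reset: what is moved stays moved. The work goes in short steps, Python scripts to look and compute and a tool call to move; the robot and the scene stay as the last step left them, time stands still between calls to the robot, and variables do not carry over. Pictures are saved under pics/ and viewed, at most 10 in all, crops included, and the job is handed in when it is done.

Besides the shell and the picture viewer there is one more tool, called after "Call:" as name([rows], argument=value, ...), one row to a line, values as JSON. carry_out: Moves the arm, as the interface text tells. Its arguments: {"type":"object","properties":{"rows":{"type":"array"}},"required":["rows"]}

```bash
mkdir -p pics; cat > h.py <<'E'
from bench import arm
import numpy as np, cv2
from scipy.spatial.transform import Rotation as R
def snap(n):
    c=arm.calibration(n); im,d=arm.get_image(n); return im,d,c
def cloud(d,c):
    K=c["mtx"];T=np.array(c["cam_to_world"])
    v,u=np.mgrid[0:480,0:640]
    P=np.stack([(u-K[0][2])/K[0][0]*d,-(v-K[1][2])/K[1][1]*d,-d],-1)
    W=P@T[:3,:3].T+T[:3,3]; W[d==0]=np.nan; return W
E
python3 - <<'E'
from h import *
ims=[]
for n in("scene","side"):
    im,d,c=snap(n); np.savez(n,im=im,W=cloud(d,c)); cv2.imwrite(f"pics/{n}0.png",im[...,::-1]); print(n,{k:np.round(v,1).tolist() if k in("mtx","cam_to_world") else v for k,v in c.items()})
E
```

```text
scene {'mtx': [[605.7, 0.0, 319.1], [0.0, 605.7, 240.6], [0.0, 0.0, 1.0]], 'cam_to_world': [[-0.3, -0.8, 0.5, 1068.2], [1.0, -0.2, 0.1, 212.7], [0.0, 0.5, 0.9, 1042.5], [0.0, 0.0, 0.0, 1.0]]}
side {'mtx': [[445.9, 0.0, 320.7], [0.0, 445.9, 243.1], [0.0, 0.0, 1.0]], 'cam_to_world': [[-0.9, 0.3, -0.3, 255.9], [-0.4, -0.6, 0.7, 510.4], [-0.0, 0.8, 0.7, 514.6], [0.0, 0.0, 0.0, 1.0]]}
```

View pics/scene0.png

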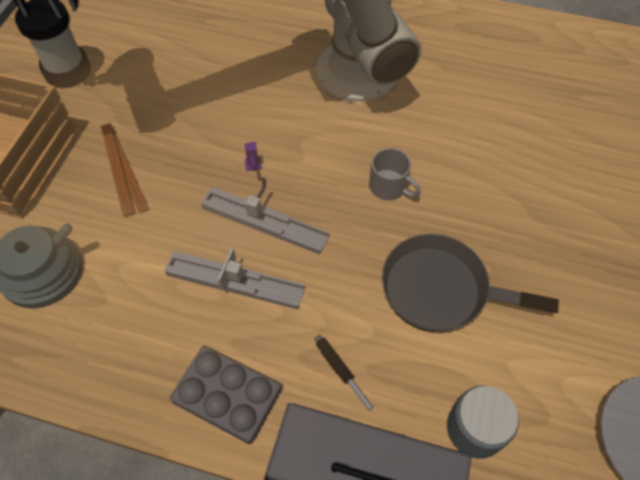

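View pics/side0.png

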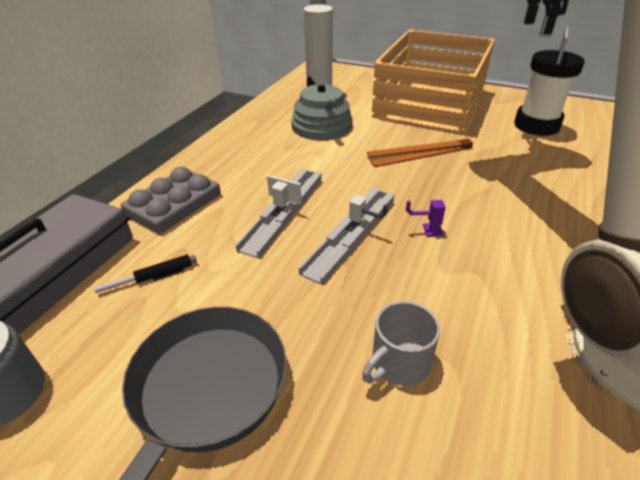

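Scene picture: the gray hook is in the near track at (254,205), the stop with its wide plate is in the other track at (232,270), and a purple look-alike stands at (252,157). The pan is at (437,283) and the mug at (390,175). The gray block in the track with an arm and no plate fits the description. I'll confirm it in a crop and measure.

```bash
python3 - <<'E'
from h import *
s=np.load("scene.npz");t=np.load("side.npz")
a=cv2.resize(s["im"][130:310,150:350],None,fx=2,fy=2.2,interpolation=2)
b=cv2.resize(t["im"][150:290,230:460],None,fx=1.7,fy=2.8,interpolation=2)
h=min(len(a),len(b));cv2.imwrite("pics/crop.png",np.hstack([a[:h],b[:h]])[...,::-1])
W=s["W"];V=t["W"]
def P(u,v,Q=W): return np.round(Q[v,u],0)
print("table z",np.nanmedian(W[300:330,150:170,2]), np.nanmedian(V[250:270,500:540,2]))
A=np.concatenate([W.reshape(-1,3),V.reshape(-1,3)]);A=A[~np.isnan(A[:,0])]
def box(u0,u1,v0,v1,z0,z1,Q=W):
    q=Q[v0:v1,u0:u1].reshape(-1,3); return q[(q[:,2]>z0)&(q[:,2]<z1)]
import sys
for nm,uv in(("hookrail",(195,335,183,255)),("stoprail",(160,310,245,310))):
    q=box(*uv,12,23); r=cv2.minAreaRect(q[:,:2].astype(np.float32)); print(nm,len(q),r,cv2.boxPoints(r).round().tolist())
q=box(235,275,183,225,50,80); print("block top",len(q),q.mean(0),q.min(0),q.max(0), cv2.minAreaRect(q[:,:2].astype(np.float32)))
q=box(340,375,190,225,50,80,V); print("side block",len(q),q.mean(0) if len(q) else 0, q.min(0),q.max(0))
q=box(380,492,230,335,34,50); c,r=cv2.minEnclosingCircle(q[:,:2].astype(np.float32)); print("pan",c,r)
q=box(400,470,250,310,0,12);print("panfloor",q.mean(0))
q=box(235,270,135,182,15,90);print("purple",q.min(0),q.max(0))
q=box(365,425,145,205,30,150);print("mug",q.min(0),q.max(0))
for n,uv in(("openend?",(324,242)),("closed",(208,198)),("lipend",(285,228)),("handle",(555,303))): print(n,P(*uv))
E
```

```text
table z 0.11004087044909738 -0.341488795593591
hookrail 1350 ((470.4078369140625, -72.4039306640625), (264.0907287597656, 49.93326950073242), 82.18254852294922) [[428.0, -200.0], [477.0, -207.0], [513.0, 55.0], [464.0, 62.0]]
stoprail 1455 ((592.60009765625, -88.72715759277344), (132.1768341064453, 268.2466735839844), 10.304182052612305) [[504.0, 31.0], [552.0, -233.0], [682.0, -209.0], [634.0, 55.0]]
block top 216 [462.20839253 -91.34531089  61.19855248] [ 414.97959242 -105.82201578   50.22124174] [481.49868886 -80.45893741  71.41982679] ((447.883544921875, -91.81617736816406), (25.1894474029541, 66.52193450927734), 86.63688659667969)
side block 218 [464.14445902 -88.58250627  60.86326627] [ 435.12693178 -103.7476855    50.01578828] [477.92957093 -79.67940863  67.68597968]
pan (522.6369018554688, 283.5430908203125) 102.0630874633789
panfloor [506.75951173 281.11435804   4.2906717 ]
purple [ 324.13848466 -157.41172894   15.18615449] [421.21450898 -84.29337308  75.20992155]
mug [270.02015019 106.31101291  30.01906882] [353.61457538 215.64126724  81.95446698]
openend? [482.  55.   1.]
closed [ 456. -199.   15.]
lipend [475. -28.   4.]
handle [509. 499.  38.]
```

View pics/crop.png

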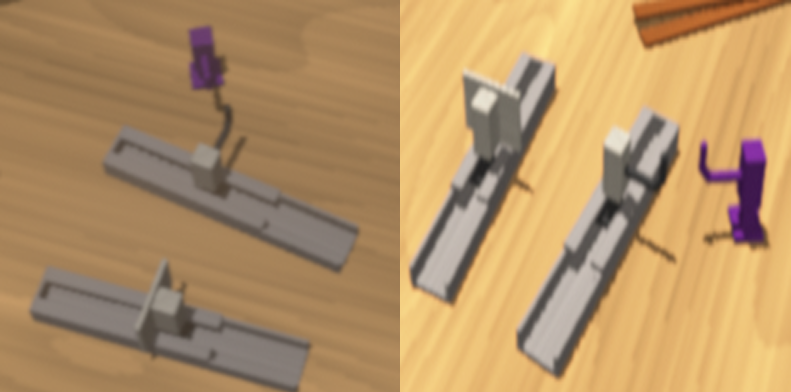

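The crop confirms it: the gray hook, with its arm pointing toward the purple decoy, sits in the near track, whose open end is at +y. The stop with the plate is in the farther track. Next I work out the move.

```bash
cat >> h.py <<'E'
def plan(pos,yaw_closing=None):
    """shift/turn fractions from the present pose to a downward pose with tool y along yaw_closing (rad)"""
    s=arm.read_state(); R0=R.from_quat(s["ee_rot"]); p=np.array(s["position"])
    sh=R0.inv().apply(np.array(pos)-p)/200
    tr=np.zeros(3)
    if yaw_closing is not None:
        best=None
        for k in(0,np.pi):
            y=np.array([np.cos(yaw_closing+k),np.sin(yaw_closing+k),0]);z=np.array([0,0,-1.]);x=np.cross(y,z)
            r=(R0.inv()*R.from_matrix(np.stack([x,y,z],1))).as_rotvec()/np.pi
            if best is None or np.linalg.norm(r)<np.linalg.norm(best): best=r
        tr=best
    print("at",np.round(p,1),"shift",np.round(sh,4),"turn",np.round(tr,4)); return sh,tr
E
python3 - <<'E'
from h import *
s=arm.read_state();print(s["ee_rot"],s["gripper_width"],s["clock"], R.from_quat(s["ee_rot"]).as_matrix().round(3).tolist())
W=np.load("scene.npz")["W"];V=np.load("side.npz")["W"]
for Q,(u0,u1,v0,v1) in((W,(235,275,183,225)),(V,(340,375,190,225))):
    q=Q[v0:v1,u0:u1].reshape(-1,3);q=q[(q[:,2]>63)&(q[:,2]<68)&(q[:,0]>445)];print(len(q),q.mean(0),q.min(0),q.max(0))
plan([467,-92,360],np.radians(82.2))
E
```

```text
[-2.14648416e-01  9.76690885e-01  9.45776922e-04 -2.77850426e-04] 85.66430998447306 0.1 [[-0.908, -0.419, -0.001], [-0.419, 0.908, 0.002], [0.0, 0.002, -1.0]]
105 [468.41386368 -93.2211332   65.50676095] [ 454.82946669 -105.82201578   63.01569632] [480.16152696 -81.16214824  67.93006791]
111 [465.35305461 -91.60732571  65.30558563] [ 454.32715231 -103.7476855    63.09906773] [477.14424628 -79.67940863  67.68597968]
at [ 262.1 -567.2  403.7] shift [-1.9264  1.727   0.2218] turn [ 0.0006 -0.0002  0.1811]
```

Call:
carry_out([
  [-1,0.9,0.1,0,0,0.181,1],
  [-1,0.9,0.1,0,0,0.181,1],
  [-1,0.9,0.1,0,0,0.181,1],
  [-1,0.9,0.1,0,0,0.181,1],
  [-1,0.9,0.1,0,0,0.181,1],
  [-1,0.9,0.1,0,0,0.181,1],
  [-1,0.9,0.1,0,0,0.181,1],
])

```text
clock: 0.98
position: [368.2, -320.3, 384.7]
ee_rot: [0.068, 0.998, -0.0, -0.0]
contact_force: [0.0, 0.1, 0.7]
gripper_width: 85.6
grasp_force: 0.0
```

```bash
python3 - <<'E'
from h import *
plan([467,-92.5,360],np.radians(82.2))
E
```

```text
at [ 368.2 -320.3  384.7] shift [-0.3354  1.1951  0.1233] turn [-0.     -0.      0.0001]
```

Call:
carry_out([
  [-0.335,1,0.12,0,0,0,1],
  [-0.335,1,0.12,0,0,0,1],
  [-0.335,1,0.12,0,0,0,1],
  [-0.335,1,0.12,0,0,0,1],
  [-0.335,1,0.12,0,0,0,1],
  [-0.335,1,0.12,0,0,0,1],
])

```text
clock: 1.72
position: [461.5, -132.0, 360.6]
ee_rot: [0.069, 0.998, -0.0, -0.0]
contact_force: [0.1, -0.1, -0.3]
gripper_width: 85.3
grasp_force: 0.0
```

```bash
python3 - <<'E'
from h import *
im,d,c=snap("wrist");W=cloud(d,c);np.savez("wrist",im=im,W=W);cv2.imwrite("pics/w1.png",im[...,::-1])
print(np.round(c["cam_to_world"],2).tolist())
m=(W[...,2]>62)&(W[...,2]<70)&(W[...,0]>450)&(W[...,0]<485)&(W[...,1]>-115)&(W[...,1]<-70)
q=W[m];print(len(q));
if len(q): print(q.mean(0),cv2.minAreaRect(q[:,:2].astype(np.float32)))
m=(W[...,2]>12)&(W[...,2]<23)&(W[...,0]>420)&(W[...,0]<520)&(W[...,1]>-230)&(W[...,1]<75)
q=W[m];print(len(q),cv2.minAreaRect(q[:,:2].astype(np.float32)))
plan([467,-92.5,205],np.radians(82.2))
E
```

```text
[[0.14, -0.94, -0.32, 379.6], [0.99, 0.13, 0.04, -120.19], [-0.0, -0.32, 0.95, 328.72], [0.0, 0.0, 0.0, 1.0]]
1106
[465.81720479 -94.85134459  64.58051948] ((466.5289611816406, -94.55147552490234), (23.853824615478516, 22.63799285888672), 83.89105224609375)
9172 ((469.4620361328125, -73.31901550292969), (264.7276916503906, 46.57340621948242), 82.14747619628906)
at [ 461.3 -132.2  360.7] shift [-0.001   0.2005  0.7784] turn [-0.     -0.0001 -0.0006]
```

View pics/w1.png

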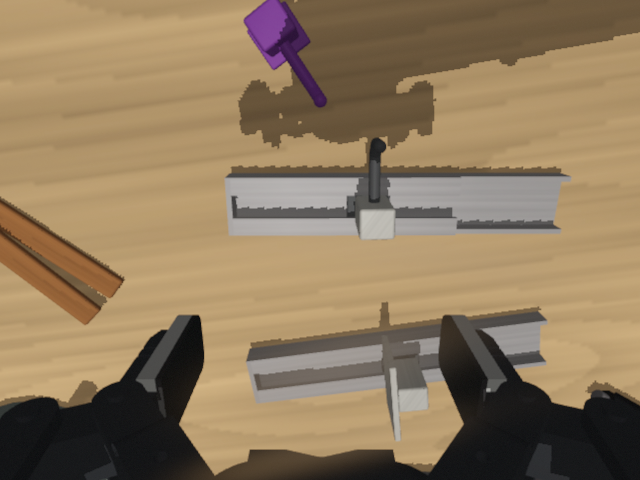

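Wrist picture: the hook's block is at (376,222), the rail's open end is at the right (560,200), and the purple decoy at (275,30) is clear. I align and descend, then grip.

Call:
carry_out([
  [0,0.193,0.1,0,0,0,1],
  [0,0.193,0.35,0,0,0,1],
  [0,0.193,0.6,0,0,0,1],
  [0,0.193,0.7,0,0,0,1],
  [0,0.193,0.778,0,0,0,1],
  [0,0.193,0.778,0,0,0,1],
  [0,0.193,0.778,0,0,0,-1],
  [0,0.193,0.778,0,0,0,-1],
  [0,0.193,0.778,0,0,0,-1],
  [0,0.193,0.778,0,0,0,-1],
  [0,0.193,0.778,0,0,0,-1],
  [0,0.193,0.778,0,0,0,-1],
])

```text
clock: 3.28
position: [467.2, -92.7, 205.7]
ee_rot: [0.068, 0.998, -0.0, 0.0]
contact_force: [-1.5, 0.2, 6.5]
gripper_width: 23.4
grasp_force: 59.6
```

```bash
python3 - <<'E'
from h import *
s=arm.read_state();print(s["contact_force"],s["gripper_width"],s["grasp_force"],s["clock"])
u=np.array([np.cos(np.radians(82.15)),np.sin(np.radians(82.15))])
t=np.array([469.5,-73.3])+u*95
plan([*t,205],np.radians(82.15))
E
```

```text
[-1.54086229  0.23932795  6.49167579] 23.366762697517792 59.58981692790985 3.275
at [467.2 -92.7 205.7] shift [0.0008 0.5726 0.0036] turn [0.     0.0003 0.0005]
```

Call:
carry_out([
  [0,0.04,-0.005,0,0,0,-1],
  [0,0.12,-0.005,0,0,0,-1],
  [0,0.2,-0.005,0,0,0,-1],
  [0,0.28,-0.005,0,0,0,-1],
  [0,0.36,-0.005,0,0,0,-1],
  [0,0.44,-0.005,0,0,0,-1],
  [0,0.52,-0.005,0,0,0,-1],
  [0,0.572,-0.005,0,0,0,-1],
  [0,0.572,-0.005,0,0,0,-1],
])

```text
clock: 4.4
position: [482.6, 21.3, 206.1]
ee_rot: [0.067, 0.998, 0.0, 0.0]
contact_force: [-0.0, 0.5, -1.1]
gripper_width: 23.2
grasp_force: 58.9
```

```bash
python3 - <<'E'
from h import *
s=arm.read_state();print(s["gripper_width"],s["grasp_force"],s["clock"],s["contact_force"])
im,d,c=snap("scene");W=cloud(d,c);im2,_,_=snap("side")
cv2.imwrite("pics/s2.png",np.hstack([cv2.resize(im[110:330,180:400],(400,400)),cv2.resize(im2[130:330,260:460],(400,400))])[...,::-1])
plan([522,283,300])
E
```

```text
23.172984739508212 58.90112042427063 4.4 [-0.02208741  0.46300645 -1.12832152]
at [482.2  20.5 206. ] shift [-0.0189  1.3271 -0.4701] turn [0. 0. 0.]
```

View pics/s2.png

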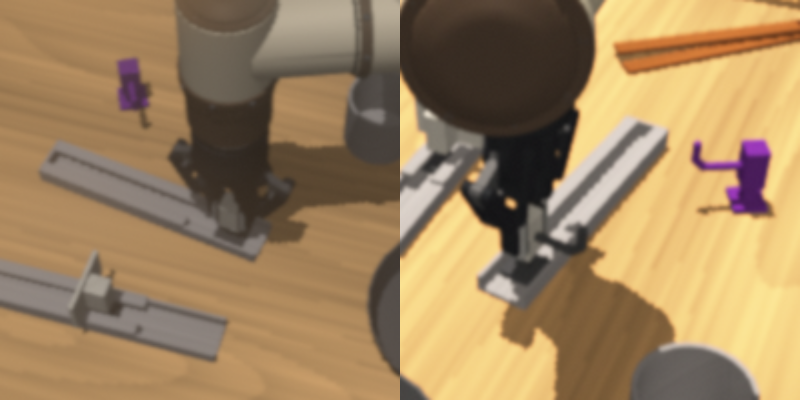

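The hook is in the open bay (left half, about (230,220)) with its foot past the lip ends. I lift it straight up and carry it to the pan.

Call:
carry_out([
  [0,0,-0.1,0,0,0,-1],
  [0,0,-0.25,0,0,0,-1],
  [0,0,-0.4,0,0,0,-1],
  [0,0.1,-0.47,0,0,0,-1],
  [0,0.3,-0.47,0,0,0,-1],
  [-0.01,0.5,-0.47,0,0,0,-1],
  [-0.01,0.7,-0.47,0,0,0,-1],
  [-0.02,0.85,-0.47,0,0,0,-1],
  [-0.02,1,-0.47,0,0,0,-1],
  [-0.02,1,-0.47,0,0,0,-1],
])

```text
clock: 5.75
position: [513.7, 219.2, 299.7]
ee_rot: [0.067, 0.998, -0.0, -0.0]
contact_force: [-0.8, -0.6, -1.9]
gripper_width: 23.1
grasp_force: 59.1
```

```bash
python3 - <<'E'
from h import *
s=arm.read_state();print(s["gripper_width"],s["grasp_force"],s["clock"],s["contact_force"])
im,d,c=snap("wrist");cv2.imwrite("pics/w3.png",im[...,::-1]);W=cloud(d,c)
q=W[(W[...,2]>36)&(W[...,2]<44)&(np.hypot(W[...,0]-522,W[...,1]-283)<106)];print(len(q),cv2.minEnclosingCircle(q[:,:2].astype(np.float32)))
plan([522,283,206])
E
```

```text
23.090565701827522 59.103519916534424 5.75 [-0.82495195 -0.56897258 -1.8939486 ]
6062 ((521.39990234375, 284.99786376953125), 103.93669128417969)
at [513.3 218.2 299.6] shift [3.000e-04 3.272e-01 4.677e-01] turn [0. 0. 0.]
```

View pics/w3.png

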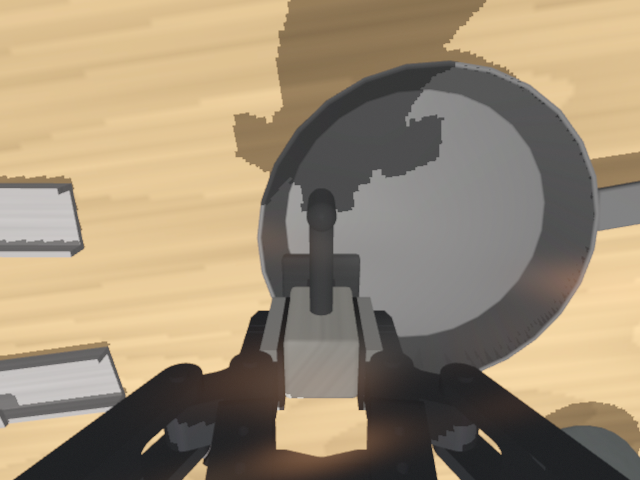

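Wrist picture: the hook hangs upright in the jaws at (320,340), and the pan at (440,210) is clear below. I go over its centre and lower.

Call:
carry_out([
  [0,0.15,0,0,0,0,-1],
  [0,0.327,0,0,0,0,-1],
  [0,0.327,0.1,0,0,0,-1],
  [0,0.327,0.25,0,0,0,-1],
  [0,0.327,0.38,0,0,0,-1],
  [0,0.327,0.43,0,0,0,-1],
  [0,0.327,0.445,0,0,0,-1],
  [0,0.327,0.455,0,0,0,-1],
  [0,0.327,0.462,0,0,0,-1],
  [0,0.327,0.466,0,0,0,-1],
  [0,0.327,0.466,0,0,0,-1],
])

```text
clock: 7.18
position: [522.3, 283.1, 207.2]
ee_rot: [0.068, 0.998, 0.0, 0.0]
contact_force: [0.0, -1.0, -1.1]
gripper_width: 23.5
grasp_force: 59.3
```

Call:
carry_out([
  [0,0,0.003,0,0,0,-1],
  [0,0,0.005,0,0,0,-1],
  [0,0,0.005,0,0,0,-1],
])

```text
clock: 7.55
position: [522.3, 283.0, 205.9]
ee_rot: [0.068, 0.998, -0.0, -0.0]
contact_force: [-0.1, 0.8, -0.7]
gripper_width: 23.1
grasp_force: 59.3
```

Call:
carry_out([
  [0,0,0.002,0,0,0,-1],
  [0,0,0.004,0,0,0,-1],
  [0,0,0.004,0,0,0,-1],
])

```text
clock: 7.92
position: [522.3, 283.0, 205.8]
ee_rot: [0.068, 0.998, 0.0, 0.0]
contact_force: [-2.3, -1.7, 5.3]
gripper_width: 23.1
grasp_force: 60.1
```

Contact with the pan floor. I release and rise.

Call:
carry_out([
  [0,0,0,0,0,0,-0.3],
  [0,0,0,0,0,0,0.2],
  [0,0,0,0,0,0,0.6],
  [0,0,0,0,0,0,0.6],
  [0,0,0,0,0,0,0.6],
  [0,0,0,0,0,0,0.6],
  [0,0,-0.1,0,0,0,0.6],
  [0,0,-0.3,0,0,0,0.6],
  [0,0,-0.6,0,0,0,0.6],
  [0,0,-0.8,0,0,0,0.6],
  [0,0,-0.8,0,0,0,0.6],
])

```text
clock: 9.3
position: [522.8, 283.4, 369.6]
ee_rot: [0.068, 0.998, 0.003, 0.003]
contact_force: [0.2, 0.4, 0.0]
gripper_width: 68.2
grasp_force: 0.0
```

```bash
python3 - <<'E'
from h import *
im,d,c=snap("wrist");im2,_,_=snap("side");W=cloud(d,c)
cv2.imwrite("pics/f.png",np.hstack([cv2.resize(im,(400,300)),cv2.resize(im2,(400,300))])[...,::-1])
m=(W[...,2]>58)&(W[...,2]<80)&(np.hypot(W[...,0]-522,W[...,1]-283)<70)
print(W[m].mean(0),np.percentile(W[m][:,2],[5,50,95]))
q=W[(W[...,2]>36)&(W[...,2]<44)&(np.hypot(W[...,0]-522,W[...,1]-283)<106)];print(cv2.minEnclosingCircle(q[:,:2].astype(np.float32)))
E
```

```text
[514.88590984 284.34212413  65.07026768] [62.36315991 64.6600707  71.61848927]
((522.5814819335938, 285.083984375), 103.85374450683594)
```

View pics/f.png

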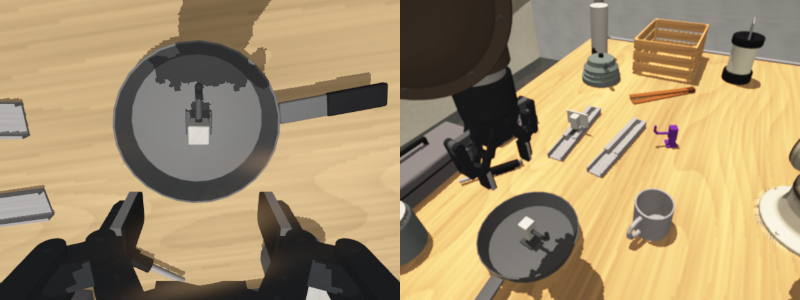

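The final pictures show the hook upright at the pan's centre, (198,130) in the left half. The stop is still in its track, (575,120) in the right half, and the pan has not moved.

```bash
python3 -c "
from bench import arm
print(arm.job_done())"
```

```text
the job is handed in; nothing more can be done
None
```

The hook was slid to the open end of its track, lifted off and stood upright at the centre of the gray pan's floor; the stop and pan were left where they stood, and the job was handed in at about 9.4 s.

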